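# Load the marking jig and hold its sprung stencil arm over the peg

### The arm

A 7-joint arm with a two-finger parallel gripper is mounted at the origin on a cart in front of the work surface, level with it; the furniture and walls round the work are solid. World frame = base frame: x ahead of the robot, y to its left, z up, the work surface at z = 0. Lengths are in mm, angles in rad, forces in N, time in s.
With the tool pointing down it reaches from about 400 to 925 mm from the base axis. Payload 5.6 kg.
Tool frame: the origin (TCP) lies midway between the tips of the shut fingers; the grasp point (between the pads) lies 19 mm behind it; z points along the fingers, y is the line along which they close (so a half turn about z gives the same grasp; the last joint's range is limited). The gripper opens to 85 mm and grips with 20 to 120 N. Pads are 22 mm wide; open, the fingers measure 114 mm over their backs; the gripper's body (76 mm by 85 mm) begins 54 mm behind the grasp point. The pads swing forward as they close: fully open they stand 13 mm farther back than shut.
Start: joints at [-1.28, 0.468, -0.012, 1.603, 0.006, 1.071, -0.056], TCP at [213.004, 614.116, 231.29] pointing down, gripper open.
Joint ranges: [-2.53, 2.53], [-0.31, 2.02], [-1.57, 1.55], [0.28, 2.44], [-1.29, 4.43], [0.15, 1.84], [-2.92, 2.92]. Speed limits (rad/s): [2.57, 2.57, 3.14, 3.14, 3.14, 3.14, 3.14].

### API

Orientations are given as a rotation vector (axis times angle).
In Python, from rig import bot, viewer gives the robot as it stands.
- The arm moves only by the tool send_rows, never from a script. Its argument "increments" is a list of rows, each an object of numbers: "grip": the opening, from -1 (shut) to 1 (fully open); "dx", "dy", "dz": the shift along the tool's x, y, z in fractions of the full range, 1 being 40 cm; "roll": the turn about the tool's z in shares of 180 degrees (1.0 is 180 degrees). In form: [{"grip": .., "dx": .., "dy": .., "dz": .., "roll": ..}, ...]. A call has exactly 5 rows; each row is the pose to reach, as a shift and turn from the pose commanded when the call began, along the tool's axes at that moment; what a row does not reach only later rows make up. A row lasts 1/12 s, in which the tool goes at most 41.7 mm and 7.16 degrees, less where a joint would pass 70% of its speed; a pose out of reach is approached as far as the arm can. Shift and turn numbers lie between -1 and 1, and a call with a number outside is refused. A call with a gripper value outside its range is refused whole. The fingers move at their own pace and stop on an object; "newtons" is the grip in N (left out, the last holds). Time passes only in rows, so rows that repeat a pose let the fingers close, or fill a call up. It gives the time, the measured TCP pose, the force, the opening and the grip force at its end, in the units of the state.
- bot.sense(): the state, without advancing time (a new reading comes with each control period).
- viewer.capture(name): name is "scene" or "top" or "wrist"; returns a dict with "pixels" (480x640x3 uint8, red, green, blue), "range_z" (480x640 float32, mm along the optical axis (not along the pixel's ray), 0 where there is no reading), "mtx" (3x3 intrinsics, pixels), "extrinsics" (4x4, takes a point from camera to world coordinates). Camera axes: x right, y down, z forward; pixel columns grow to the right and rows downward; lengths in mm; the calibration is good to about 2 mm. The wrist camera is an equidistant fisheye: a pixel r from the principal point sees the ray r / f radians off the axis. A picture is of the moment at which its call begins.
- bot.close_job(): hands the job in; it is judged then, once.
The state is a dict: "t": time; "qpos": joint angles; "qvel": joint speeds; "effort": joint torques, N m; "tool_pos": TCP position; "ee_rot": TCP orientation; "force": force on the tool from outside, world axes, zero at the start; "moment": the same for the moment, N m; "gripper_width": finger opening in mm; "finger_force": force on a finger pad.
Only numpy, scipy, OpenCV 4.12 (cv2) and the standard library are available. Lean on these libraries where they do the work, as an engineer would, in place of code of your own. Each camera call takes 0.05 s, during which the arm holds its last target. There are 200 camera calls.

### The job

Get the wooden peg ready for marking: lay it flat in the slot of the jig, between the two end pockets, and let go of it. Then swing the jig's sprung stencil arm by its upright grip all the way round to its end stop, so its window stands over the peg, and keep holding it there against the spring: finish while still holding the arm. Leave the eraser, the spool, the marker and the sanding block where they are.

Things in the scene. Friction and masses are not known exactly. Their poses are not given: they have to be found in the camera images.
- peg: Small bare-wood clothes-peg half, a bar 15 x 72 x 12 mm (x, y, z), loose, lying flat on the table. Origin: centre of its underside; long axis along its y; z up. Either way round is right in the slot. About 20 g.
- jig: Marking jig, fixed to the table where it stands: plywood deck 130 x 235 x 12 mm (x, y, z) with aluminium end pockets and a sprung steel arm. Origin on the table under the middle of the slot; the deck reaches from y = -140 to +95 mm of this origin. z up. Its place and yaw vary.
- slot (a point): Middle of the slot's floor, on the deck, 12 mm above the table; axes as the jig's. The slot runs along the jig's x, 80 x 21 mm inside, between two U-shaped aluminium pockets 9 mm high. Their side walls (8 mm thick) stand only from 20 to 44 mm either side of the middle: the middle 40 mm is open, bare deck, for the fingers. The peg lies along the slot, underside on the deck.
- pivot (a point): Vertical axis of the arm, 95 mm from the slot's middle towards the jig's -y; this point is 33 mm above the table, at mid thickness of the arm plate. The spindle with its spring stands up to 61 mm above the table.
- guide_arm (a joint): Sprung steel arm: 0 = at rest along the jig's +x; it turns counter-clockwise from above to 1.571 rad = end stop, along the jig's +y, window (26 x 24 mm, 95 mm from the pivot) over the slot. Plate 22 mm wide, 40 at the window, 30 to 36 mm above the table, ends 157 mm from the pivot. Spring always pushes to 0: about 3 N at the grip at rest, 6.7 N at the end stop.
- grip (a point): Middle of the upright round wooden grip on the arm, 145 mm from the pivot: 18 mm diameter, standing 30 mm up from the plate, from 36 to 66 mm above the table. This point is 53 mm above the table. It moves with the arm on a circle about the pivot.
- eraser: Eraser 22 x 52 x 13 mm lying on the table, a bystander. Origin: centre of its underside.
- spool: Thread spool standing upright, 29 mm diameter, 42 mm high, a bystander. Origin: centre of its underside.
- marker: Marker pen 14 x 126 x 13 mm lying on the table, a bystander, length along its y. Origin: centre of its underside.
- sander: Sanding block 45 x 70 x 25 mm lying on the table, a bystander. Origin: centre of its underside.
Things that resemble listed ones, but are neither listed nor needed, are in the scene too. Of the things shaped like the peg, the wood one is meant.

How it is judged (in metres and radians):
On the way, in this order (a step that is already met when the one before it is completed fails the run):
1. the peg lies flat in the slot, let go, while the arm is still at rest (horizontal distance between peg and slot below 0.008 m and z of peg in the frame of slot between -0.003 and 0.003 m and angle between peg's own z axis and vertical below 0.1 rad and angle between the y axis of peg and the x axis of slot, either way round below 0.15 rad and linear speed of peg below 0.03 m/s and contact force between the fingers and peg below 0.2 N and value of joint guide_arm below 0.15 rad), for 0.2 s.
2. the arm is swung round to its end stop (value of joint guide_arm above 1.51 rad), for 0.2 s.
At the end, for the whole second after the job is handed in: The peg lies flat and let go in the slot (within 8 mm of its middle, underside within 3 mm of the deck, along the slot within 0.15 rad); the arm stands still within 0.06 rad of its end stop, held there by the fingers (contact over 1.5 N) (horizontal distance between peg and slot below 0.008 m and z of peg in the frame of slot between -0.003 and 0.003 m and angle between peg's own z axis and vertical below 0.1 rad and angle between the y axis of peg and the x axis of slot, either way round below 0.15 rad and linear speed of peg below 0.03 m/s and contact force between the fingers and peg below 0.2 N and value of joint guide_arm above 1.51 rad and velocity of joint guide_arm between -0.1 and 0.1 rad/s and contact force between the fingers and guide_arm above 1.5 N); the arm keeps its last pose, push and grip.
It fails at once if a bystander (eraser, spool, marker, sanding block) is moved by more than 30 mm (distance of any of eraser, spool, marker, sander from where it was at the start of the episode above 0.03 m).
It also fails if it takes over 48 s, if anything falls off the work surface, if the arm or the gripper's body presses on something with over 40 N, if the wrist force passes 120 N, or if a joint passes its speed limit or range.

## Working session

There is one attempt and no reset: what is moved stays moved. The work goes in short steps, Python scripts to look and compute and a tool call to move; the robot and the scene stay as the last step left them, time stands still between calls to the robot, and variables do not carry over. Pictures are saved under pics/ and viewed, at most 10 in all, crops included, and the job is handed in when it is done.

Besides the shell and the picture viewer there is one more tool, called as name(argument=value, ...) on one line, values as JSON. send_rows: Moves the arm, as the interface text tells. Its arguments: {"type":"object","properties":{"increments":{"type":"array","items":{"type":"object","properties":{"grip":{"type":"number"},"dx":{"type":"number"},"dy":{"type":"number"},"dz":{"type":"number"},"roll":{"type":"number"}}}},"newtons":{"type":"number"}},"required":["increments"]}

```bash
mkdir -p pics; ls
python3 - <<'E'
from rig import bot, viewer
import cv2,numpy as np
s=bot.sense();print(s)
for n in ("top","scene"):
    c=viewer.capture(n);np.savez(n+"0.npz",**c)
    cv2.imwrite(f"pics/{n}0.png",c["pixels"][...,::-1]);print(c["mtx"],c["extrinsics"])
E
```

```text
pics
{'t': 0.0, 'qpos': array([-1.28001739,  0.46840681, -0.0115994 ,  1.60367931,  0.00597648,
        1.07140172, -0.05624012]), 'qvel': array([-0.00056107, -0.00080595, -0.00158268,  0.00193564, -0.001165  ,
       -0.00134121,  0.00090026]), 'effort': array([ 1.90948731e-04, -5.32382441e+01,  2.11404433e-02, -2.51308340e+01,
        1.13931167e-02,  7.86387711e-03,  1.49214094e-05]), 'tool_pos': array([212.81893648, 613.54760027, 230.29605117]), 'ee_rot': array([-5.21862810e-01, -3.09773999e+00,  2.90531980e-03]), 'force': array([-0.17823739,  0.10560967, -0.39033826]), 'moment': array([-0.0102989 ,  0.01174261, -0.00406273]), 'finger_force': 0.0, 'gripper_width': 85.6821874461929}
[[494.60747975   0.         325.8541161 ]
 [  0.         494.60747975 242.50508384]
 [  0.           0.           1.        ]] [[ 2.61057875e-02 -9.96022549e-01  8.51913682e-02  4.55687421e+02]
 [-9.99403492e-01 -2.79315341e-02 -2.03098352e-02  7.57718707e+01]
 [ 2.26085794e-02 -8.46103466e-02 -9.96157589e-01  1.19491658e+03]
 [ 0.00000000e+00  0.00000000e+00  0.00000000e+00  1.00000000e+00]]
[[481.17110946   0.         317.7235482 ]
 [  0.         481.17110946 242.13976362]
 [  0.           0.           1.        ]] [[ 8.16072525e-01 -4.27530242e-01  3.88900406e-01  1.42933159e+02]
 [-5.77878470e-01 -5.93054314e-01  5.60663050e-01 -5.36266241e+02]
 [-9.06134588e-03 -6.82278882e-01 -7.31035853e-01  8.42042716e+02]
 [ 0.00000000e+00  0.00000000e+00  0.00000000e+00  1.00000000e+00]]
```

View pics/top0.png

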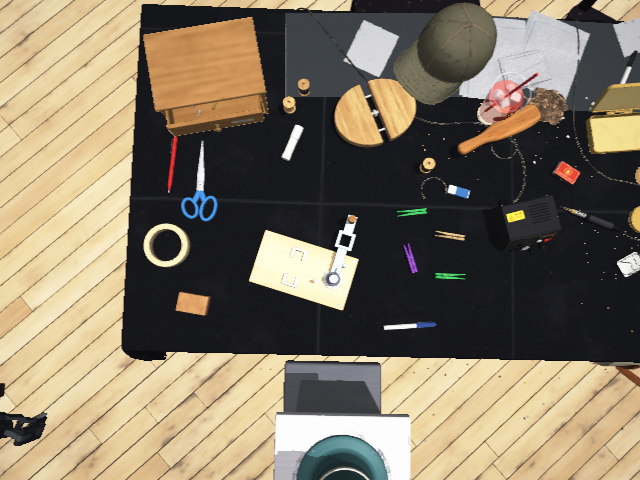

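View pics/scene0.png

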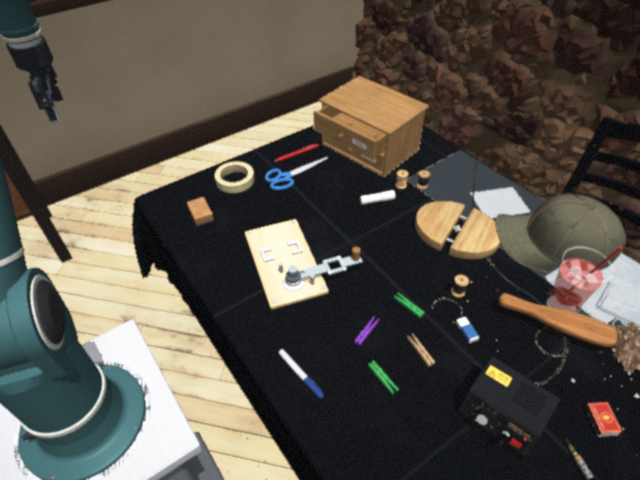

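The top view shows the jig deck at about (305,270). The spindle is at (333,279), the grip at (351,218) and the slot pockets at (293,268). Four things are shaped like the peg: green (411,212), purple (410,258), green (450,276) and bare wood (450,236). The bare wood one fits the description, and I'll confirm it in a crop.

```bash
cat > h.py <<'E'
import numpy as np,cv2
def cast(c,uv,z,fish=False):
    uv=np.atleast_2d(np.asarray(uv,float));K=c["mtx"];E=c["extrinsics"]
    d=np.c_[(uv-[K[0,2],K[1,2]])/[K[0,0],K[1,1]],np.ones(len(uv))]
    if fish:
        r=np.linalg.norm(d[:,:2],axis=1);s=np.where(r>0,np.sin(r)/np.maximum(r,1e-9),1)
        d=np.c_[d[:,:2]*s[:,None],np.cos(r)]
    d=d@E[:3,:3].T;o=E[:3,3]
    return o+d*((z-o[2])/d[:,2])[:,None]
def blob(mask,box):
    u0,v0,u1,v1=box;m=np.zeros(mask.shape,np.uint8);m[v0:v1,u0:u1]=mask[v0:v1,u0:u1]
    cs,_=cv2.findContours(m,cv2.RETR_EXTERNAL,cv2.CHAIN_APPROX_NONE)
    return max(cs,key=cv2.contourArea)[:,0]
def rect(P):
    (c,s,a)=cv2.minAreaRect(P[:,:2].astype(np.float32));b=cv2.boxPoints((c,s,a))
    e=max((b[1]-b[0],b[2]-b[1]),key=np.linalg.norm)
    return np.round(c,1),np.round(s,1),round(np.degrees(np.arctan2(e[1],e[0])),1)
E
python3 - <<'E'
from h import *
for n,bd,bp in (("top",(240,220,365,315),(430,225,470,247)),("scene",(235,210,335,312),(398,328,440,372))):
    c=np.load(n+"0.npz");im=c["pixels"];m=((im.max(2)>100)*255).astype(np.uint8)
    print(n,"deck",rect(cast(c,blob(m,bd),12)),"peg",rect(cast(c,blob(m,bp),8)))
    b=blob(m,bp);print(b.mean(0),cast(c,b.mean(0),8))
c=np.load("top0.npz");im=c["pixels"]
for uv,z in (((351,218),66),((333,279),61)): print(cast(c,uv,z))
a=cv2.resize(im[195:300,385:485],(500,525),interpolation=cv2.INTER_CUBIC)
cv2.imwrite("pics/crop1.png",a[...,::-1])
E
```

```text
top deck (array([532.2,  91.2]), array([236.6, 217. ]), np.float32(74.0)) peg (array([ 583.5, -247.8]), array([72.6, 13.3]), np.float32(82.1))
[448.22619048 234.92857143] [[ 583.9543691  -244.74908155    8.        ]]
scene deck (array([511.3,  94.8]), array([245.1, 177. ]), np.float32(74.1)) peg (array([ 585. , -248.7]), array([72.8, 17. ]), np.float32(81.7))
[420.25333333 348.50666667] [[ 584.85722552 -247.08775274    8.        ]]
[[610.49052353  -3.68366132  66.        ]]
[[469.35270891  34.11907385  61.        ]]
```

View pics/crop1.png

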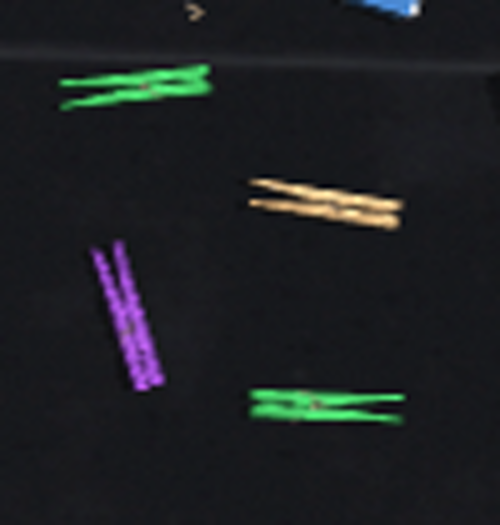

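The crop shows four clothes-pegs: two green, one purple and one bare wood. The bare wood one, at top-view pixel (450,236), is the peg. Both views put it at about (584,-248), with its axis at about 82° and a footprint of 73 x 15, which fits. The grip is 146 mm from the pivot, which also fits. I'll go over the jig first for a wrist view.

The manual's scale: shifts go in shares of 40 cm and turns go in shares of 180 degrees. Converting my numbers, -14.2 cm / 40 = -0.355, -12.33 cm / 40 = -0.3083.

send_rows(increments=[{"dx": -0.071,"dy": -0.0615,"grip": 1},{"dx": -0.142,"dy": -0.1233,"grip": 1},{"dx": -0.213,"dy": -0.185,"grip": 1},{"dx": -0.284,"dy": -0.2468,"grip": 1},{"dx": -0.355,"dy": -0.3083,"grip": 1}])

```text
$.increments[0]: bad value
```

Converted, -14.2 cm / 40 = -0.355, -12.33 cm / 40 = -0.3083.

send_rows(increments=[{"dx": -0.071,"dy": -0.0615,"grip": 1},{"dx": -0.142,"dy": -0.1233,"grip": 1},{"dx": -0.213,"dy": -0.185,"grip": 1},{"dx": -0.284,"dy": -0.2468,"grip": 1},{"dx": -0.355,"dy": -0.3083,"grip": 1}])

```text
$.increments[0]: bad value
```

Converted, -14.2 cm / 40 = -0.355, -12.33 cm / 40 = -0.3083.

send_rows(increments=[{"dx": -0.071,"dy": -0.0615,"grip": 1},{"dx": -0.142,"dy": -0.1233,"grip": 1},{"dx": -0.213,"dy": -0.185,"grip": 1},{"dx": -0.284,"dy": -0.2468,"grip": 1},{"dx": -0.355,"dy": -0.3083,"grip": 1}])

```text
$.increments[0]: bad value
```

send_rows(increments=[{"grip": 1},{"grip": 1},{"grip": 1},{"grip": 1},{"grip": 1}])

```text
$.increments[0]: bad value
```

Run:
```python
from rig import bot, viewer
import cv2,numpy as np
s=bot.sense();print(s["t"],s["tool_pos"],s["ee_rot"],s["qpos"])
c=viewer.capture("wrist");np.savez("w1.npz",**c)
cv2.imwrite("pics/w1.png",c["pixels"][...,::-1]);print(c["mtx"],c["extrinsics"])
```

```text
0.1 [212.85531542 613.62636594 230.4204081 ] [-5.21980447e-01 -3.09776675e+00  2.53683671e-03] [-1.2799934   0.46831192 -0.0116171   1.60352764  0.00600574  1.07141016
 -0.0563162 ]
[[371.64829954   0.         322.34391769]
 [  0.         371.64829954 234.74704556]
 [  0.           0.           1.        ]] [[ 3.28286834e-01  9.07657785e-01  2.61505448e-01  1.45540724e+02]
 [ 9.44577624e-01 -3.15182117e-01 -9.18332495e-02  6.36371479e+02]
 [-9.31322965e-04  2.77159842e-01 -9.60823373e-01  3.73475946e+02]
 [ 0.00000000e+00  0.00000000e+00  0.00000000e+00  1.00000000e+00]]
```

View pics/w1.png

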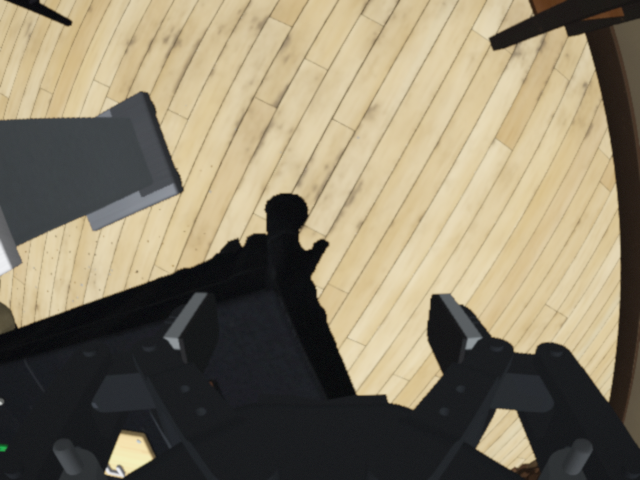

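All the row keys appear to be required. The wrist view only shows the floor and the table corner, because the arm didn't move. I'll resend with every key.

Converted, -14.2 cm / 40 = -0.355, -12.33 cm / 40 = -0.3083.

send_rows(increments=[{"dx": -0.071,"dy": -0.0615,"dz": 0,"roll": 0,"grip": 1},{"dx": -0.142,"dy": -0.1233,"dz": 0,"roll": 0,"grip": 1},{"dx": -0.213,"dy": -0.185,"dz": 0,"roll": 0,"grip": 1},{"dx": -0.284,"dy": -0.2468,"dz": 0,"roll": 0,"grip": 1},{"dx": -0.355,"dy": -0.3083,"dz": 0,"roll": 0,"grip": 1}])

```text
t: 0.57
tool_pos: [307.2, 449.3, 231.0]
ee_rot: [-0.522, -3.098, 0.001]
force: [0.6, 0.1, -0.2]
gripper_width: 85.2
finger_force: 0.0
```

Converted, -14.2 cm / 40 = -0.355, -12.33 cm / 40 = -0.3083.

send_rows(increments=[{"dx": -0.071,"dy": -0.0615,"dz": 0,"roll": 0,"grip": 1},{"dx": -0.142,"dy": -0.1233,"dz": 0,"roll": 0,"grip": 1},{"dx": -0.213,"dy": -0.185,"dz": 0,"roll": 0,"grip": 1},{"dx": -0.284,"dy": -0.2468,"dz": 0,"roll": 0,"grip": 1},{"dx": -0.355,"dy": -0.3083,"dz": 0,"roll": 0,"grip": 1}])

```text
t: 0.98
tool_pos: [401.0, 286.2, 231.3]
ee_rot: [0.522, 3.098, 0.0]
force: [-0.3, 0.9, 0.3]
gripper_width: 85.3
finger_force: 0.0
```

Converted, -16 cm / 40 = -0.4, -13 cm / 40 = -0.325.

send_rows(increments=[{"dx": -0.08,"dy": -0.0615,"dz": 0,"roll": 0,"grip": 1},{"dx": -0.1625,"dy": -0.1233,"dz": 0,"roll": 0,"grip": 1},{"dx": -0.245,"dy": -0.185,"dz": 0,"roll": 0,"grip": 1},{"dx": -0.325,"dy": -0.2468,"dz": 0,"roll": 0,"grip": 1},{"dx": -0.4,"dy": -0.3083,"dz": 0,"roll": 0,"grip": 1}])

```text
t: 1.4
tool_pos: [512.1, 117.1, 231.4]
ee_rot: [0.523, 3.098, 0.0]
force: [0.5, 0.6, 0.3]
gripper_width: 85.1
finger_force: 0.0
```

Converted, -4 cm / 40 = -0.1, -2 cm / 40 = -0.05.

send_rows(increments=[{"dx": -0.05,"dy": 0,"dz": 0,"roll": 0,"grip": 1},{"dx": -0.1,"dy": 0,"dz": 0,"roll": 0,"grip": 1},{"dx": -0.1,"dy": 0,"dz": 0,"roll": 0,"grip": 1},{"dx": -0.1,"dy": 0,"dz": 0,"roll": 0,"grip": 1},{"dx": -0.1,"dy": 0,"dz": 0,"roll": 0,"grip": 1}])

```text
t: 1.82
tool_pos: [548.2, 106.5, 230.8]
ee_rot: [-0.521, -3.097, 0.0]
force: [0.7, 1.0, -0.2]
gripper_width: 85.3
finger_force: 0.0
```

Run:
```python
from rig import bot, viewer
import cv2,numpy as np
s=bot.sense();print(s["t"],s["tool_pos"],s["ee_rot"],s["qpos"])
c=viewer.capture("wrist");np.savez("w2.npz",**c)
cv2.imwrite("pics/w2.png",c["pixels"][...,::-1]);print(c["extrinsics"])
```

```text
1.8167 [548.20661017 106.4854145  230.80134915] [-5.20778757e-01 -3.09668129e+00  3.56907399e-04] [-0.47508712  0.31476647  0.27389127  1.84548155 -0.10031397  0.99607193
  1.07831187]
[[ 3.27731062e-01  9.08113143e-01  2.60620165e-01  4.81029465e+02]
 [ 9.44771032e-01 -3.15079337e-01 -9.01815329e-02  1.28940531e+02]
 [ 2.20993416e-04  2.75781671e-01 -9.61220277e-01  3.73972225e+02]
 [ 0.00000000e+00  0.00000000e+00  0.00000000e+00  1.00000000e+00]]
```

View pics/w2.png

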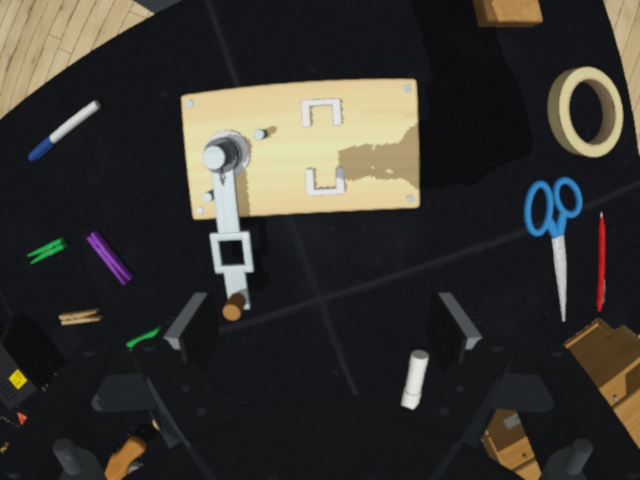

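The wrist view shows the jig fully. The pockets are at about (322,108) and (325,182), the spindle top at (214,157), the grip top at (234,304) and the deck corners at (181,95), (417,80), (420,209) and (192,219).

Run:
```python
from h import *
c=np.load("w2.npz");im=c["pixels"];hsv=cv2.cvtColor(im,cv2.COLOR_RGB2HSV)
m=((hsv[...,1]<45)&(hsv[...,2]>170)).astype(np.uint8)*255
p=[]
for b in ((295,92,348,130),(300,162,352,200)):
    k=blob(m,b);r=rect(cast(c,k,21,True));p.append(r);print("pocket",cv2.boundingRect(k),r)
A,B=p[0][0],p[1][0];print("slot",(A+B)/2,"sep",np.linalg.norm(B-A),"x-angle",np.degrees(np.arctan2(*(B-A)[::-1])))
d=((im.max(2)>90)).astype(np.uint8)*255;d[220:]=0
k=blob(d,(170,70,430,222));h=cast(c,k,12,True);print("deck",rect(h))
g=((hsv[...,1]>90)&(hsv[...,2]>60)).astype(np.uint8)*255
k=blob(g,(220,290,248,322));print("grip",cv2.boundingRect(k));u=k.mean(0)
print(cast(c,u,58,True),"spindle",cast(c,(214,157),61,True))
for n,b in (("top",None),):
    t=np.load("top0.npz");i=t["pixels"];hs=cv2.cvtColor(i,cv2.COLOR_RGB2HSV)
    mm=((hs[...,1]<45)&(hs[...,2]>170)).astype(np.uint8)*255
    q=[rect(cast(t,blob(mm,b),21)) for b in ((288,242,308,262),(278,270,300,290))];print(q,(q[0][0]+q[1][0])/2)
```

```text
pocket (301, 98, 41, 30) (array([463.8, 133.5]), array([37.5, 26.3]), np.float32(74.4))
pocket (305, 168, 40, 28) (array([527.5, 115.2]), array([37.4, 26.1]), np.float32(70.8))
slot [495.65 124.35] sep 66.27654185305687 x-angle -16.02851925329736
deck (array([490.1, 102.4]), array([235.4, 132.7]), np.float32(74.0))
grip (222, 294, 23, 27)
[[607.7359054   -5.77956904  58.        ]] spindle [[469.44526037  34.22372615  61.        ]]
[(array([530.4, 118.6]), array([40.4, 45.2]), np.float32(-88.4)), (array([465.9, 137.9]), array([44.8, 49.8]), np.float32(-88.5))] [498.15 128.25]
```

The slot is at (495.6,124.4) with the jig x at -16°. The pockets are 66 mm apart, and the deck size (235 x 133) and pivot agree with it. Next I'll move beside the peg for a wrist look.

Converted, -13 cm / 40 = -0.325, -10.4 cm / 40 = -0.26, 35 degrees / 180 = 0.1944.

send_rows(increments=[{"dx": -0.0275,"dy": -0.065,"dz": 0,"roll": 0.0389,"grip": 1},{"dx": -0.055,"dy": -0.13,"dz": 0,"roll": 0.0778,"grip": 1},{"dx": -0.0825,"dy": -0.195,"dz": 0,"roll": 0.1167,"grip": 1},{"dx": -0.11,"dy": -0.26,"dz": 0,"roll": 0.1556,"grip": 1},{"dx": -0.1375,"dy": -0.325,"dz": 0,"roll": 0.1944,"grip": 1}])

```text
t: 2.28
tool_pos: [557.7, -34.8, 231.5]
ee_rot: [-1.435, -2.794, -0.001]
force: [0.3, 0.3, 0.3]
gripper_width: 85.2
finger_force: 0.0
```

Converted, -12 cm / 40 = -0.3, -9.6 cm / 40 = -0.24, 35 degrees / 180 = 0.1944.

send_rows(increments=[{"dx": -0.06,"dy": -0.0375,"dz": 0,"roll": 0.0389,"grip": 1},{"dx": -0.12,"dy": -0.075,"dz": 0,"roll": 0.0778,"grip": 1},{"dx": -0.18,"dy": -0.1125,"dz": 0,"roll": 0.1167,"grip": 1},{"dx": -0.24,"dy": -0.15,"dz": 0,"roll": 0.1556,"grip": 1},{"dx": -0.3,"dy": -0.1875,"dz": 0,"roll": 0.1944,"grip": 1}])

```text
t: 2.7
tool_pos: [567.6, -175.9, 231.5]
ee_rot: [-2.209, -2.233, -0.002]
force: [0.5, 0.6, 0.0]
gripper_width: 85.5
finger_force: 0.0
```

Converted, -14 cm / 40 = -0.35, -10.5 cm / 40 = -0.2625, 9 degrees / 180 = 0.05.

send_rows(increments=[{"dx": -0.0875,"dy": 0.0025,"dz": 0.025,"roll": 0.0222,"grip": 1},{"dx": -0.175,"dy": 0.005,"dz": 0.0625,"roll": 0.05,"grip": 1},{"dx": -0.2625,"dy": 0.01,"dz": 0.1,"roll": 0.05,"grip": 1},{"dx": -0.35,"dy": 0.0125,"dz": 0.125,"roll": 0.05,"grip": 1},{"dx": -0.35,"dy": 0.0125,"dz": 0.125,"roll": 0.05,"grip": 1}])

```text
t: 3.12
tool_pos: [571.6, -322.6, 179.3]
ee_rot: [2.381, 2.049, -0.009]
force: [-0.8, -1.0, 0.0]
gripper_width: 85.5
finger_force: 0.0
```

send_rows(increments=[{"dx": 0,"dy": 0,"dz": 0,"roll": 0,"grip": 1},{"dx": 0,"dy": 0,"dz": 0,"roll": 0,"grip": 1},{"dx": 0,"dy": 0,"dz": 0,"roll": 0,"grip": 1},{"dx": 0,"dy": 0,"dz": 0,"roll": 0,"grip": 1},{"dx": 0,"dy": 0,"dz": 0,"roll": 0,"grip": 1}])

```text
t: 3.53
tool_pos: [575.9, -314.2, 181.9]
ee_rot: [2.371, 2.061, 0.002]
force: [-0.1, -0.1, -0.5]
gripper_width: 85.1
finger_force: 0.0
```

```bash
cat >> h.py <<'E'
from scipy.spatial.transform import Rotation as Ro
def tool(s):
    R=Ro.from_rotvec(s["ee_rot"]).as_matrix();return R,np.degrees(np.arctan2(R[1,1],R[0,1]))
def plan(s,target,yang):
    R,a=tool(s);d=R.T@(np.array(target)-s["tool_pos"])/10
    r=(a-yang+90)%180-90
    print("pos",s["tool_pos"].round(1),"yang",round(a,1),"-> dx dy dz",d.round(2),"roll",round(r,1),"q7",s["qpos"][6].round(2),"t",s["t"])
E
python3 - <<'E'
from rig import bot, viewer
from h import *
s=bot.sense()
c=viewer.capture("wrist");np.savez("w3.npz",**c)
cv2.imwrite("pics/w3.png",c["pixels"][...,::-1])
im=c["pixels"];hsv=cv2.cvtColor(im,cv2.COLOR_RGB2HSV)
m=((hsv[...,0]>5)&(hsv[...,0]<25)&(hsv[...,1]>60)&(hsv[...,2]>110)).astype(np.uint8)*255
m=cv2.morphologyEx(m,cv2.MORPH_CLOSE,np.ones((5,5)))
for k in cv2.findContours(m,0,1)[0]:
    if cv2.contourArea(k)>150: print(cv2.boundingRect(k),rect(cast(c,k[:,0],10,True)))
plan(s,(584.5,-248,3),-8)
E
```

```text
(514, 432, 23, 45) (array([ 816.4, -706.8]), array([ 34.6, 119.5]), np.float32(-70.0))
(104, 410, 53, 70) (array([ 251.7, -628.7]), array([213.5,  60.9]), np.float32(49.7))
(606, 396, 34, 49) (array([1039.8, -724.4]), array([ 33.4, 253.6]), np.float32(-50.4))
(0, 140, 101, 318) (array([ 130.2, -492. ]), array([684.4, 201.7]), np.float32(54.6))
(543, 130, 97, 224) (array([ 892.5, -404.2]), array([116.9, 321.8]), np.float32(-72.7))
(311, 93, 17, 85) (array([ 581.6, -248.3]), array([71.6, 13.6]), np.float32(82.1))
(478, 41, 24, 30) (array([ 740.8, -192.4]), array([17.9, 28.7]), np.float32(-71.0))
(496, 31, 36, 34) (array([ 768.3, -182.8]), array([33.8, 33. ]), np.float32(29.8))
(559, 0, 81, 34) (array([ 905. , -138.6]), array([134.2,  38.5]), np.float32(8.5))
pos [ 575.9 -314.2  181.9] yang -8.0 -> dx dy dz [ 6.67 -0.08 17.89] roll 0.0 q7 0.62 t 3.5333
```

View pics/w3.png

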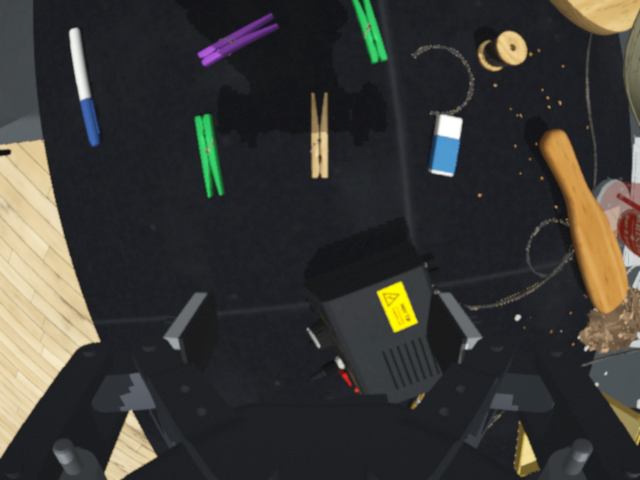

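The wrist view shows the wood peg alone at (320,136), which puts it at (582,-248) with its axis at 82°. I'll move over it and descend.

Converted, 13 cm / 40 = 0.325, 6.6 cm / 40 = 0.165.

send_rows(increments=[{"dx": 0.075,"dy": -0.0025,"dz": 0.025,"roll": 0,"grip": 1},{"dx": 0.1375,"dy": -0.005,"dz": 0.1,"roll": 0,"grip": 1},{"dx": 0.165,"dy": -0.0075,"dz": 0.1875,"roll": 0,"grip": 1},{"dx": 0.165,"dy": -0.0075,"dz": 0.2625,"roll": 0,"grip": 1},{"dx": 0.165,"dy": -0.0075,"dz": 0.325,"roll": 0,"grip": 1}])

```text
t: 4.0
tool_pos: [581.6, -247.3, 49.5]
ee_rot: [-2.368, -2.061, -0.001]
force: [-0.6, -1.0, 0.2]
gripper_width: 85.2
finger_force: 0.0
```

Converted, 3 cm / 40 = 0.075, 2.5 cm / 40 = 0.0625.

send_rows(increments=[{"dx": 0,"dy": 0,"dz": 0.0375,"roll": 0,"grip": 0},{"dx": 0,"dy": 0,"dz": 0.0625,"roll": 0,"grip": 0},{"dx": 0,"dy": 0,"dz": 0.075,"roll": 0,"grip": 0},{"dx": 0,"dy": 0,"dz": 0.075,"roll": 0,"grip": 0},{"dx": 0,"dy": 0,"dz": 0.075,"roll": 0,"grip": 0}])

```text
t: 4.42
tool_pos: [582.2, -250.8, 22.4]
ee_rot: [2.372, 2.057, 0.001]
force: [0.6, 0.1, -0.1]
gripper_width: 43.0
finger_force: 0.0
```

Run:
```python
from rig import bot
from h import *
s=bot.sense();plan(s,(582.3,-248.3,4),-8);print(s["gripper_width"])
```

```text
pos [ 582.2 -250.8   22.4] yang -8.2 -> dx dy dz [ 0.25 -0.03  1.84] roll -0.2 q7 0.63 t 4.4167
42.97211049665261
```

Converted, 1.8 cm / 40 = 0.045, 1 cm / 40 = 0.025.

send_rows(increments=[{"dx": 0.0025,"dy": 0,"dz": 0.025,"roll": 0,"grip": 0},{"dx": 0.0025,"dy": 0,"dz": 0.045,"roll": 0,"grip": 0},{"dx": 0.0025,"dy": 0,"dz": 0.045,"roll": 0,"grip": -0.5},{"dx": 0.0025,"dy": 0,"dz": 0.045,"roll": 0,"grip": -1},{"dx": 0.0025,"dy": 0,"dz": 0.045,"roll": 0,"grip": -1}], newtons=40)

```text
t: 4.83
tool_pos: [581.7, -249.3, 3.5]
ee_rot: [2.373, 2.058, 0.0]
force: [-0.1, -0.2, 0.3]
gripper_width: 13.8
finger_force: 40.8
```

send_rows(increments=[{"dx": 0,"dy": 0,"dz": 0,"roll": 0,"grip": -1},{"dx": 0,"dy": 0,"dz": 0,"roll": 0,"grip": -1},{"dx": 0,"dy": 0,"dz": 0,"roll": 0,"grip": -1},{"dx": 0,"dy": 0,"dz": 0,"roll": 0,"grip": -1},{"dx": 0,"dy": 0,"dz": 0,"roll": 0,"grip": -1}])

```text
t: 5.25
tool_pos: [581.6, -249.2, 3.4]
ee_rot: [2.373, 2.058, 0.0]
force: [-0.9, 0.3, -0.0]
gripper_width: 14.0
finger_force: 40.8
```

Run:
```python
from rig import bot
from h import *
s=bot.sense();plan(s,(495.6,124.4,110),74);print(s["gripper_width"],s["finger_force"],s["force"])
```

```text
pos [ 581.6 -249.2    3.4] yang -8.1 -> dx dy dz [ 35.76 -13.8  -10.67] roll -82.1 q7 0.64 t 5.25
14.029439224880512 40.81620275974274 [-0.87933344  0.250898   -0.01124715]
```

Converted, -12 cm / 40 = -0.3, 7.2 cm / 40 = 0.18.

send_rows(increments=[{"dx": 0,"dy": 0,"dz": -0.075,"roll": 0,"grip": -1},{"dx": 0,"dy": 0,"dz": -0.15,"roll": 0,"grip": -1},{"dx": 0.025,"dy": 0,"dz": -0.225,"roll": 0,"grip": -1},{"dx": 0.1,"dy": 0,"dz": -0.3,"roll": 0,"grip": -1},{"dx": 0.18,"dy": 0,"dz": -0.3,"roll": 0,"grip": -1}])

```text
t: 5.67
tool_pos: [594.6, -181.3, 129.5]
ee_rot: [2.372, 2.046, 0.008]
force: [1.0, -0.7, -0.3]
gripper_width: 13.2
finger_force: 40.8
```

Converted, 12.3 cm / 40 = 0.3075, 10 cm / 40 = 0.25, -35 degrees / 180 = -0.1944.

send_rows(increments=[{"dx": 0.0625,"dy": -0.03,"dz": 0,"roll": -0.0389,"grip": -1},{"dx": 0.125,"dy": -0.06,"dz": 0,"roll": -0.0778,"grip": -1},{"dx": 0.1875,"dy": -0.09,"dz": 0,"roll": -0.1167,"grip": -1},{"dx": 0.25,"dy": -0.12,"dz": 0,"roll": -0.1556,"grip": -1},{"dx": 0.3075,"dy": -0.145,"dz": 0,"roll": -0.1944,"grip": -1}])

```text
t: 6.08
tool_pos: [551.0, -46.2, 123.5]
ee_rot: [-1.635, -2.682, -0.001]
force: [-0.1, -0.2, 0.3]
gripper_width: 13.8
finger_force: 40.8
```

Converted, 13.4 cm / 40 = 0.335, 10.8 cm / 40 = 0.27, -35 degrees / 180 = -0.1944.

send_rows(increments=[{"dx": 0.0675,"dy": 0.0125,"dz": 0,"roll": -0.0389,"grip": -1},{"dx": 0.135,"dy": 0.025,"dz": 0,"roll": -0.0778,"grip": -1},{"dx": 0.2025,"dy": 0.0375,"dz": 0,"roll": -0.1167,"grip": -1},{"dx": 0.27,"dy": 0.05,"dz": 0,"roll": -0.1556,"grip": -1},{"dx": 0.335,"dy": 0.0575,"dz": 0,"roll": -0.1944,"grip": -1}])

```text
t: 6.5
tool_pos: [511.4, 83.5, 123.6]
ee_rot: [0.754, 3.049, 0.001]
force: [0.4, -0.2, -0.6]
gripper_width: 13.6
finger_force: 40.8
```

Run:
```python
from rig import bot
from h import *
s=bot.sense();plan(s,(495.6,124.4,70),74);print(s["gripper_width"],s["finger_force"],s["force"])
```

```text
pos [511.4  83.5 123.6] yang 62.2 -> dx dy dz [3.31 2.88 5.36] roll -11.8 q7 1.0 t 6.5
13.59195328547877 40.83005905151367 [ 0.39817982 -0.18920687 -0.62944955]
```

Converted, 5.4 cm / 40 = 0.135, 4.5 cm / 40 = 0.1125, -11.8 degrees / 180 = -0.0656.

send_rows(increments=[{"dx": 0.0275,"dy": 0.025,"dz": 0.0375,"roll": -0.0333,"grip": -1},{"dx": 0.055,"dy": 0.05,"dz": 0.075,"roll": -0.0656,"grip": -1},{"dx": 0.08,"dy": 0.0725,"dz": 0.1125,"roll": -0.0656,"grip": -1},{"dx": 0.08,"dy": 0.0725,"dz": 0.135,"roll": -0.0656,"grip": -1},{"dx": 0.08,"dy": 0.0725,"dz": 0.135,"roll": -0.0656,"grip": -1}])

```text
t: 6.92
tool_pos: [495.9, 122.4, 67.7]
ee_rot: [-0.445, -3.107, 0.003]
force: [1.6, 0.1, 0.2]
gripper_width: 13.3
finger_force: 40.8
```

send_rows(increments=[{"dx": 0,"dy": 0,"dz": 0,"roll": 0,"grip": -1},{"dx": 0,"dy": 0,"dz": 0,"roll": 0,"grip": -1},{"dx": 0,"dy": 0,"dz": 0,"roll": 0,"grip": -1},{"dx": 0,"dy": 0,"dz": 0,"roll": 0,"grip": -1},{"dx": 0,"dy": 0,"dz": 0,"roll": 0,"grip": -1}])

```text
t: 7.33
tool_pos: [497.7, 122.3, 69.9]
ee_rot: [0.447, 3.109, 0.001]
force: [-0.6, -0.3, 0.9]
gripper_width: 13.7
finger_force: 40.8
```

Run:
```python
from rig import bot,viewer
from h import *
s=bot.sense();plan(s,(496.3,124.2,15.5),74)
for n in("wrist","scene"):
    c=viewer.capture(n);np.savez(n+"4.npz",**c)
w=np.load("wrist4.npz")["pixels"][120:480,120:520];t=np.load("scene4.npz")["pixels"][180:330,200:360]
cv2.imwrite("pics/m4.png",np.hstack([w,cv2.resize(t,(384,360),interpolation=cv2.INTER_CUBIC)])[...,::-1])
```

```text
pos [497.7 122.3  69.9] yang 73.6 -> dx dy dz [0.19 0.14 5.44] roll -0.4 q7 1.12 t 7.3333
```

View pics/m4.png

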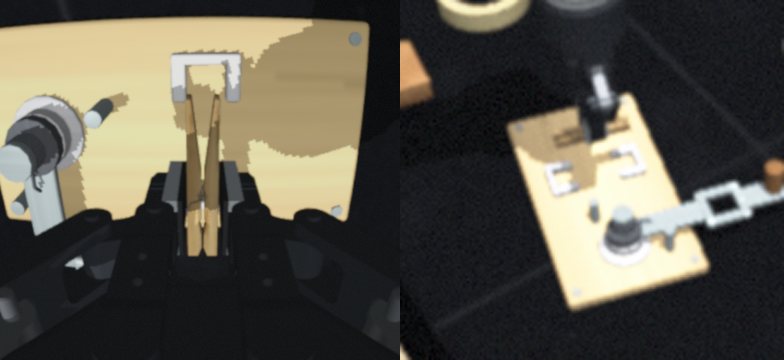

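The crop shows the peg in the fingers in line with the pocket. Its tip is at full-frame (325,216), its butt at (321,374), and the near pocket is at (326,195). I'll check the peg's centre from those tips.

Run:
```python
from h import *
c=np.load("wrist4.npz")
P=cast(c,[(325,215),(321,375)],75,True);print(P,P.mean(0),np.linalg.norm(P[1]-P[0]))
```

```text
[[460.23097392 133.65666684  75.        ]
 [531.45134494 110.97949789  75.        ]] [495.84115943 122.31808236  75.        ] 74.74352975755033
```

The peg is 74.7 mm long here, which fits, and its centre is 2 mm from the TCP along its axis. I'll correct for that and lower it.

Converted, 4 cm / 40 = 0.1, 2.8 cm / 40 = 0.07, -0.4 degrees / 180 = -0.0022.

send_rows(increments=[{"dx": 0.003,"dy": 0.004,"dz": 0,"roll": -0.0022,"grip": -1},{"dx": 0.003,"dy": 0.004,"dz": 0.0375,"roll": -0.0022,"grip": -1},{"dx": 0.003,"dy": 0.004,"dz": 0.07,"roll": -0.0022,"grip": -1},{"dx": 0.003,"dy": 0.004,"dz": 0.1,"roll": -0.0022,"grip": -1},{"dx": 0.003,"dy": 0.004,"dz": 0.1,"roll": -0.0022,"grip": -1}])

```text
t: 7.85
tool_pos: [494.9, 124.3, 27.3]
ee_rot: [-0.434, -3.108, 0.003]
force: [-0.7, 0.3, -0.4]
gripper_width: 13.9
finger_force: 40.8
```

Converted, 1.4 cm / 40 = 0.035, 1 cm / 40 = 0.025.

send_rows(increments=[{"dx": 0,"dy": 0,"dz": 0,"roll": 0,"grip": -1},{"dx": 0,"dy": 0,"dz": 0.0125,"roll": 0,"grip": -1},{"dx": 0,"dy": 0,"dz": 0.025,"roll": 0,"grip": -1},{"dx": 0,"dy": 0,"dz": 0.035,"roll": 0,"grip": -1},{"dx": 0,"dy": 0,"dz": 0.035,"roll": 0,"grip": -1}])

```text
t: 8.27
tool_pos: [496.7, 124.6, 15.2]
ee_rot: [0.435, 3.111, 0.0]
force: [0.4, -0.3, 0.4]
gripper_width: 13.3
finger_force: 40.8
```

Run:
```python
from rig import bot
from h import *
s=bot.sense();plan(s,(497,124.2,15.5),74);print(s["force"])
```

```text
pos [496.7 124.6  15.2] yang 74.1 -> dx dy dz [-0.04 -0.03 -0.03] roll 0.1 q7 1.15 t 8.2667
[ 0.39359705 -0.26052475  0.43055194]
```

send_rows(increments=[{"dx": 0,"dy": 0,"dz": 0,"roll": 0,"grip": -0.5},{"dx": 0,"dy": 0,"dz": 0,"roll": 0,"grip": -0.3},{"dx": 0,"dy": 0,"dz": 0,"roll": 0,"grip": -0.2},{"dx": 0,"dy": 0,"dz": 0,"roll": 0,"grip": -0.2},{"dx": 0,"dy": 0,"dz": 0,"roll": 0,"grip": -0.2}])

```text
t: 8.68
tool_pos: [496.5, 124.6, 15.3]
ee_rot: [0.435, 3.111, 0.0]
force: [1.0, 0.3, 0.2]
gripper_width: 34.3
finger_force: 0.0
```

Converted, -12 cm / 40 = -0.3, -9 cm / 40 = -0.225.

send_rows(increments=[{"dx": 0,"dy": 0,"dz": -0.025,"roll": 0,"grip": -0.2},{"dx": 0,"dy": 0,"dz": -0.075,"roll": 0,"grip": -0.2},{"dx": 0,"dy": 0,"dz": -0.15,"roll": 0,"grip": 0.2},{"dx": 0,"dy": 0,"dz": -0.225,"roll": 0,"grip": 0.2},{"dx": 0,"dy": 0,"dz": -0.3,"roll": 0,"grip": 0.2}])

```text
t: 9.1
tool_pos: [496.2, 124.4, 137.2]
ee_rot: [-0.436, -3.111, 0.0]
force: [1.3, -0.3, 0.2]
gripper_width: 50.6
finger_force: 0.0
```

Converted, -8 cm / 40 = -0.2, -4 cm / 40 = -0.1, 35 degrees / 180 = 0.1944.

send_rows(increments=[{"dx": -0.1,"dy": 0,"dz": -0.025,"roll": 0.0389,"grip": 0.2},{"dx": -0.2,"dy": 0,"dz": -0.025,"roll": 0.0778,"grip": 0.2},{"dx": -0.2,"dy": 0,"dz": -0.025,"roll": 0.1167,"grip": 0.2},{"dx": -0.2,"dy": 0,"dz": -0.025,"roll": 0.1556,"grip": 0.2},{"dx": -0.2,"dy": 0,"dz": -0.025,"roll": 0.1944,"grip": 0.2}])

```text
t: 9.52
tool_pos: [573.8, 102.1, 146.0]
ee_rot: [1.361, 2.831, 0.001]
force: [0.0, 0.2, -0.2]
gripper_width: 51.4
finger_force: 0.0
```

Run:
```python
from rig import bot,viewer
from h import *
s=bot.sense();plan(s,(608.8,-6.9,110),-16)
c=viewer.capture("wrist");np.savez("w5.npz",**c)
cv2.imwrite("pics/w5.png",c["pixels"][...,::-1])
```

```text
pos [573.8 102.1 146. ] yang 38.7 -> dx dy dz [-10.7   -4.08   3.6 ] roll 54.7 q7 0.64 t 9.5167
```

View pics/w5.png

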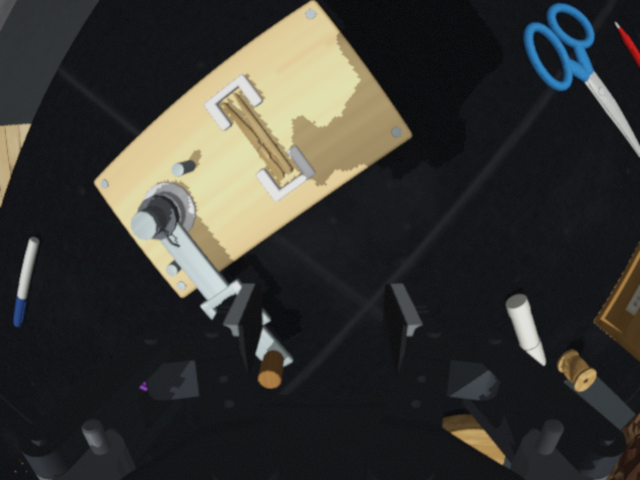

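The wrist view shows the peg lying in the slot between both pockets, from (228,100) to (287,182), and the arm still at rest. The grip top is at (270,368). Now the grip.

Converted, -10.7 cm / 40 = -0.2675, -4.1 cm / 40 = -0.1025, 35 degrees / 180 = 0.1944.

send_rows(increments=[{"dx": -0.075,"dy": -0.03,"dz": 0,"roll": 0.0389,"grip": 0.2},{"dx": -0.15,"dy": -0.06,"dz": 0,"roll": 0.0778,"grip": 0.2},{"dx": -0.225,"dy": -0.0875,"dz": 0,"roll": 0.1167,"grip": 0.2},{"dx": -0.2675,"dy": -0.1025,"dz": 0,"roll": 0.1556,"grip": 0.2},{"dx": -0.2675,"dy": -0.1025,"dz": 0,"roll": 0.1944,"grip": 0.2}])

```text
t: 9.98
tool_pos: [609.9, -12.4, 146.6]
ee_rot: [2.15, 2.285, -0.001]
force: [0.6, -0.1, 0.2]
gripper_width: 51.0
finger_force: 0.0
```

Converted, 3.5 cm / 40 = 0.0875, 2 cm / 40 = 0.05, 19.7 degrees / 180 = 0.1094.

send_rows(increments=[{"dx": 0,"dy": 0,"dz": 0,"roll": 0.0389,"grip": 0.2},{"dx": 0,"dy": 0,"dz": 0.025,"roll": 0.0778,"grip": 0.2},{"dx": 0,"dy": 0,"dz": 0.05,"roll": 0.1094,"grip": 0.2},{"dx": 0,"dy": 0,"dz": 0.0875,"roll": 0.1094,"grip": 0.2},{"dx": 0,"dy": 0,"dz": 0.0875,"roll": 0.1094,"grip": 0.2}])

```text
t: 10.4
tool_pos: [607.1, -5.7, 108.4]
ee_rot: [-2.498, -1.901, 0.005]
force: [-1.0, 0.2, -1.0]
gripper_width: 51.4
finger_force: 0.0
```

Run:
```python
from rig import bot
from h import *
s=bot.sense();plan(s,(608.8,-6.9,42),-16)
```

```text
pos [607.1  -5.7 108.4] yang -15.5 -> dx dy dz [-0.07  0.22  6.64] roll 0.5 q7 0.06 t 10.4
```

Converted, 6.5 cm / 40 = 0.1625, 6 cm / 40 = 0.15, 0.5 degrees / 180 = 0.0028.

send_rows(increments=[{"dx": 0,"dy": 0.0025,"dz": 0.0375,"roll": 0.0028,"grip": 0.2},{"dx": 0,"dy": 0.0025,"dz": 0.075,"roll": 0.0028,"grip": 0.2},{"dx": 0,"dy": 0.0025,"dz": 0.1125,"roll": 0.0028,"grip": 0.2},{"dx": 0,"dy": 0.0025,"dz": 0.15,"roll": 0.0028,"grip": 0.2},{"dx": 0,"dy": 0.0025,"dz": 0.1625,"roll": 0.0028,"grip": 0.2}])

```text
t: 10.82
tool_pos: [608.6, -6.5, 42.8]
ee_rot: [-2.509, -1.887, 0.004]
force: [-0.4, 0.5, -0.2]
gripper_width: 51.4
finger_force: 0.0
```

send_rows(increments=[{"dx": 0,"dy": 0,"dz": 0,"roll": 0,"grip": 0.2},{"dx": 0,"dy": 0,"dz": 0,"roll": 0,"grip": -0.2},{"dx": 0,"dy": 0,"dz": 0,"roll": 0,"grip": -0.6},{"dx": 0,"dy": 0,"dz": 0,"roll": 0,"grip": -1},{"dx": 0,"dy": 0,"dz": 0,"roll": 0,"grip": -1}], newtons=60)

```text
t: 11.23
tool_pos: [609.8, -6.4, 46.3]
ee_rot: [-2.51, -1.888, -0.0]
force: [-3.4, 0.1, 3.8]
gripper_width: 15.8
finger_force: 58.5
```

send_rows(increments=[{"dx": 0,"dy": 0,"dz": 0,"roll": 0,"grip": -1},{"dx": 0,"dy": 0,"dz": 0,"roll": 0,"grip": -1},{"dx": 0,"dy": 0,"dz": 0,"roll": 0,"grip": -1},{"dx": 0,"dy": 0,"dz": 0,"roll": 0,"grip": -1},{"dx": 0,"dy": 0,"dz": 0,"roll": 0,"grip": -1}])

```text
t: 11.65
tool_pos: [609.8, -6.5, 46.3]
ee_rot: [-2.51, -1.888, -0.001]
force: [-4.1, 0.4, 6.6]
gripper_width: 15.6
finger_force: 58.8
```

Run:
```python
from rig import bot
from h import *
s=bot.sense();plan(s,(608.8,-6.9,42),-16);print(s["force"],s["gripper_width"])
R,_=tool(s);p=s["tool_pos"];piv=np.array([469.4,33.4])
r=p[:2]-piv;print("radius",np.hypot(*r),"ang",np.degrees(np.arctan2(r[1],r[0]))+16)
for a in range(-16,77,6):
    q=np.array([*(piv+145*np.array([np.cos(np.radians(a)),np.sin(np.radians(a))])),p[2]])
    print(a+16,(R.T@(q-p)/10).round(2)[:2])
```

```text
pos [609.8  -6.5  46.3] yang -16.1 -> dx dy dz [-0.07 -0.08  0.43] roll -0.1 q7 0.1 t 11.65
[-4.14232958  0.38460559  6.64575864] 15.56335806403956
radius 145.93464983985427 ang 0.1488997078320562
0 [-0.04 -0.09]
6 [ 1.48 -0.18]
12 [ 2.98 -0.42]
18 [ 4.44 -0.81]
24 [ 5.86 -1.36]
30 [ 7.21 -2.05]
36 [ 8.48 -2.88]
42 [ 9.66 -3.84]
48 [10.73 -4.91]
54 [11.68 -6.09]
60 [12.5  -7.37]
66 [13.19 -8.72]
72 [ 13.73 -10.14]
78 [ 14.12 -11.61]
84 [ 14.36 -13.11]
90 [ 14.43 -14.62]
```

The grip is held, at radius 146 mm as expected. The fingertips touch the plate, so I'll ease up 3 mm and swing along the arc.

Converted, 6.55 cm / 40 = 0.1638, 5.15 cm / 40 = 0.1288.

send_rows(increments=[{"dx": 0.0175,"dy": 0,"dz": -0.005,"roll": 0,"grip": -1},{"dx": 0.055,"dy": -0.0063,"dz": -0.005,"roll": 0,"grip": -1},{"dx": 0.0925,"dy": -0.015,"dz": -0.005,"roll": 0,"grip": -1},{"dx": 0.1288,"dy": -0.0275,"dz": -0.005,"roll": 0,"grip": -1},{"dx": 0.1638,"dy": -0.0425,"dz": -0.005,"roll": 0,"grip": -1}])

```text
t: 12.07
tool_pos: [614.2, 59.5, 46.8]
ee_rot: [2.506, 1.883, 0.003]
force: [7.4, -5.5, -12.1]
gripper_width: 15.6
finger_force: 58.9
```

```bash
cat > arc.py <<'E'
from rig import bot
from h import *
s=bot.sense();R,ya=tool(s);p=s["tool_pos"];piv=np.array([469.4,33.4])
r=p[:2]-piv;a0=np.degrees(np.arctan2(r[1],r[0]))+16
print("radius",np.hypot(*r),"ang",a0,"z",p[2],"yang",ya,"F",s["force"],s["gripper_width"],s["t"])
for a in np.arange(np.ceil(a0/6)*6,99,6):
    b=np.radians(a-16);q=np.array([*(piv+145*np.array([np.cos(b),np.sin(b)])),p[2]])
    print(a,(R.T@(q-p)/10).round(2)[:2])
E
python3 arc.py
```

```text
radius 147.12532169024072 ang 26.228670916661535 z 46.82702079563819 yang -16.157202543693476 F [  7.39803467  -5.51615357 -12.07089542] 15.60773046592696 12.0667
30.0 [ 0.75 -0.64]
36.0 [ 2.02 -1.47]
42.0 [ 3.19 -2.43]
48.0 [ 4.26 -3.51]
54.0 [ 5.22 -4.69]
60.0 [ 6.04 -5.96]
66.0 [ 6.72 -7.32]
72.0 [ 7.26 -8.74]
78.0 [  7.65 -10.2 ]
84.0 [  7.89 -11.7 ]
90.0 [  7.96 -13.22]
96.0 [  7.88 -14.73]
```

Converted, 5.4 cm / 40 = 0.135, -1.7 cm / 40 = -0.0425.

send_rows(increments=[{"dx": 0.03,"dy": -0.02,"dz": 0.0025,"roll": 0,"grip": -1},{"dx": 0.06,"dy": -0.0425,"dz": 0.0025,"roll": 0,"grip": -1},{"dx": 0.0875,"dy": -0.0675,"dz": 0.0025,"roll": 0,"grip": -1},{"dx": 0.1125,"dy": -0.095,"dz": 0.0025,"roll": 0,"grip": -1},{"dx": 0.135,"dy": -0.125,"dz": 0.0025,"roll": 0,"grip": -1}])

```text
t: 12.48
tool_pos: [585.5, 128.9, 47.2]
ee_rot: [2.502, 1.885, 0.019]
force: [17.0, 2.2, -16.6]
gripper_width: 15.6
finger_force: 60.1
```

```bash
python3 arc.py
```

```text
radius 150.33658317833562 ang 55.44842381064515 z 47.23339909692781 yang -16.01795881339935 F [ 17.01214106   2.20021118 -16.55068165] 15.641229897168659 12.4833
60.0 [ 0.18 -1.28]
66.0 [ 0.86 -2.63]
72.0 [ 1.41 -4.05]
78.0 [ 1.8  -5.51]
84.0 [ 2.04 -7.01]
90.0 [ 2.12 -8.53]
96.0 [  2.04 -10.04]
```

Converted, -1.28 cm / 40 = -0.032, -0.8 cm / 40 = -0.02.

send_rows(increments=[{"dx": 0.0013,"dy": -0.01,"dz": 0.0038,"roll": 0,"grip": -1},{"dx": 0.0025,"dy": -0.02,"dz": 0.0038,"roll": 0,"grip": -1},{"dx": 0.0045,"dy": -0.032,"dz": 0.0038,"roll": 0,"grip": -1},{"dx": 0.0045,"dy": -0.032,"dz": 0.0038,"roll": 0,"grip": -1},{"dx": 0.0045,"dy": -0.032,"dz": 0.0038,"roll": 0,"grip": -1}])

```text
t: 12.9
tool_pos: [576.4, 139.1, 47.4]
ee_rot: [2.502, 1.888, 0.032]
force: [19.5, 11.5, -12.1]
gripper_width: 15.8
finger_force: 60.2
```

```bash
python3 arc.py
```

```text
radius 150.36325191392882 ang 60.65423966093116 z 47.40524086049919 yang -15.922184480416954 F [ 19.52619502  11.47768724 -12.09952847] 15.78305590914835 12.9
66.0 [ 0.14 -1.47]
72.0 [ 0.69 -2.89]
78.0 [ 1.08 -4.35]
84.0 [ 1.32 -5.85]
90.0 [ 1.4  -7.37]
96.0 [ 1.33 -8.88]
```

The grip has slid about 6 mm along the pads, so the true circle is shifted and the radial force is building. I'll follow the shifted circle.

Converted, -3.4 cm / 40 = -0.085, -2.7 cm / 40 = -0.0675.

send_rows(increments=[{"dx": 0.015,"dy": -0.0125,"dz": 0.0038,"roll": 0,"grip": -1},{"dx": 0.025,"dy": -0.03,"dz": 0.0038,"roll": 0,"grip": -1},{"dx": 0.0338,"dy": -0.05,"dz": 0.0038,"roll": 0,"grip": -1},{"dx": 0.04,"dy": -0.0675,"dz": 0.0038,"roll": 0,"grip": -1},{"dx": 0.045,"dy": -0.085,"dz": 0.0038,"roll": 0,"grip": -1}])

```text
t: 13.32
tool_pos: [548.2, 162.8, 47.1]
ee_rot: [2.502, 1.886, 0.029]
force: [13.4, 4.3, 3.4]
gripper_width: 15.5
finger_force: 62.3
```

```bash
python3 arc.py
```

```text
radius 151.4990573776825 ang 74.6520720616676 z 47.143068547119505 yang -15.993939887844444 F [13.41433558  4.30314884  3.43645899] 15.466616012186623 13.3167
78.0 [-0.43 -1.  ]
84.0 [-0.19 -2.49]
90.0 [-0.11 -4.01]
96.0 [-0.19 -5.52]
```

Converted, -4.1 cm / 40 = -0.1025, -3.4 cm / 40 = -0.085.

send_rows(increments=[{"dx": 0.005,"dy": -0.02,"dz": 0,"roll": 0,"grip": -1},{"dx": 0.0088,"dy": -0.0425,"dz": 0,"roll": 0,"grip": -1},{"dx": 0.0125,"dy": -0.065,"dz": 0,"roll": 0,"grip": -1},{"dx": 0.0138,"dy": -0.085,"dz": 0,"roll": 0,"grip": -1},{"dx": 0.0138,"dy": -0.1025,"dz": 0,"roll": 0,"grip": -1}])

```text
t: 13.73
tool_pos: [511.2, 180.3, 47.3]
ee_rot: [2.502, 1.887, 0.033]
force: [27.6, 1.0, -4.7]
gripper_width: 15.5
finger_force: 60.3
```

```bash
python3 arc.py
```

```text
radius 152.7136294181322 ang 90.10871907083106 z 47.3264978902269 yang -15.962283538074875 F [27.61128709  0.95081765 -4.72585789] 15.532311942755046 13.7333
96.0 [-0.85 -1.49]
```

send_rows(increments=[{"dx": 0,"dy": 0,"dz": 0,"roll": 0,"grip": -1},{"dx": 0,"dy": 0,"dz": 0,"roll": 0,"grip": -1},{"dx": 0,"dy": 0,"dz": 0,"roll": 0,"grip": -1},{"dx": 0,"dy": 0,"dz": 0,"roll": 0,"grip": -1},{"dx": 0,"dy": 0,"dz": 0,"roll": 0,"grip": -1}])

```text
t: 14.15
tool_pos: [512.0, 180.0, 47.2]
ee_rot: [2.502, 1.885, 0.034]
force: [16.2, 6.9, 0.5]
gripper_width: 15.7
finger_force: 60.6
```

```bash
python3 arc.py
python3 - <<'E'
from rig import viewer
import numpy as np,cv2
o=[]
for n,(u,v,w,h) in (("wrist",(120,0,400,480)),("top",(240,210,125,110)),("scene",(230,190,150,125))):
    c=viewer.capture(n);np.savez(n+"6.npz",**c);o.append(c["pixels"][v:v+h,u:u+w])
a=np.vstack([cv2.resize(x,(380,300),interpolation=cv2.INTER_CUBIC) for x in o[1:]])
b=cv2.resize(o[0],(400,480));b=np.vstack([b,np.zeros((120,400,3),np.uint8)])
cv2.imwrite("pics/m6.png",np.hstack([b,a])[...,::-1])
E
```

```text
radius 152.7067376990019 ang 89.79586459284823 z 47.24526548414045 yang -16.0268738036825 F [16.24693565  6.93287119  0.5078169 ] 15.738121685036015 14.15
90.0 [-0.77 -0.05]
96.0 [-0.85 -1.57]
```

View pics/m6.png

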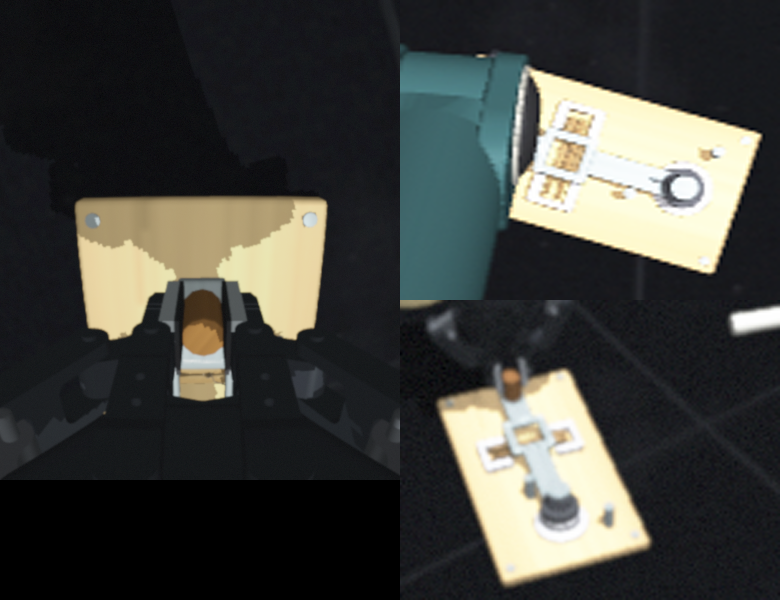

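The pictures show the stencil window centred over the peg and slot, with the fingers round the upright grip. I'll push a little more to confirm the stop.

Converted, -0.3 cm / 40 = -0.0075, -0.2 cm / 40 = -0.005.

send_rows(increments=[{"dx": 0,"dy": -0.0025,"dz": 0,"roll": 0,"grip": -1},{"dx": 0,"dy": -0.005,"dz": 0,"roll": 0,"grip": -1},{"dx": 0,"dy": -0.0075,"dz": 0,"roll": 0,"grip": -1},{"dx": 0,"dy": -0.0075,"dz": 0,"roll": 0,"grip": -1},{"dx": 0,"dy": -0.0075,"dz": 0,"roll": 0,"grip": -1}])

```text
t: 14.72
tool_pos: [511.7, 180.1, 47.4]
ee_rot: [2.5, 1.882, 0.039]
force: [22.5, 5.9, -5.4]
gripper_width: 15.2
finger_force: 60.2
```

send_rows(increments=[{"dx": 0,"dy": 0,"dz": 0,"roll": 0,"grip": -1},{"dx": 0,"dy": 0,"dz": 0,"roll": 0,"grip": -1},{"dx": 0,"dy": 0,"dz": 0,"roll": 0,"grip": -1},{"dx": 0,"dy": 0,"dz": 0,"roll": 0,"grip": -1},{"dx": 0,"dy": 0,"dz": 0,"roll": 0,"grip": -1}])

```text
t: 15.13
tool_pos: [511.6, 180.1, 47.4]
ee_rot: [2.5, 1.882, 0.039]
force: [22.8, 4.9, -5.7]
gripper_width: 15.7
finger_force: 60.2
```

A 3 mm push moved the TCP only 0.4 mm and raised the force by about 6 N, so the arm is on its end stop. The hold is steady, so I'll hand in.

```bash
python3 -c "
from rig import bot
print(bot.close_job())"
```

```text
the job is handed in; nothing more can be done
None
```

I handed the job in at about 15 s with the peg let go in the slot and the stencil arm held against its end stop, window over the peg; the hand-in returned no verdict, so I don't know how it was judged.

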